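# Hang a mounted print on the boom stand and hold it up for the copy camera

## Robot

A 6-joint arm with a two-finger parallel gripper is mounted at the origin on the work surface. World frame = base frame: x ahead of the robot, y to its left, z up, the work surface at z = 0. Lengths are in m, angles in rad, forces in N, time in s.
With the tool pointing down it reaches from about 0.35 to 1 m from the base axis. Payload 7.1 kg.
Tool frame: the origin (TCP) lies midway between the tips of the shut fingers; the grasp point (between the pads) lies 19 mm behind it; z points along the fingers, x is the direction in which the jaws open and shut, and the axes are right-handed (so a half turn about z gives the same grasp; the last joint's range is limited). The gripper opens to 85 mm and grips with 20 to 120 N. Pads are 22 mm wide; open, the fingers measure 114 mm over their backs; the gripper's body (76 mm by 85 mm) begins 54 mm behind the grasp point. The pads swing forward as they close: fully open they stand 13 mm farther back than shut.
Start: joints at [-1.238, 0.423, 1.63, -0, 1.089, -0.019], TCP at [0.215, -0.587, 0.231] pointing down, gripper open.
Joint ranges: [-3, 3], [-0.9, 2.11], [0.09, 2.58], [-1.31, 4.45], [0.11, 2.69], [-2.54, 2.54]. Speed limits (rad/s): [2.39, 2.39, 3.01, 3.14, 3.14, 3.14].

## Interface

Orientations are given as a unit quaternion [x, y, z, w].
In Python, from rig import r gives the robot as it stands.
- The arm moves only by the tool send_rows, never from a script. Its arguments are lists of equal length, an entry for each row: "translation": the shift along the world's x, y, z in mm, a list of three; "turn": the turn about the world's z in degrees. A call has 1 to 10 rows; each row is the pose to reach, as a shift and turn from the pose measured when the call began; what a row does not reach only later rows make up. A row lasts 1/10 s, in which the tool goes at most 50 mm and 8.59 degrees, less where a joint would pass 70% of its speed; a pose out of reach is approached as far as the arm can. A call with a gripper value outside its range is refused whole. "jaw" is the finger opening in mm, from 0 to 85.4, set as the call begins (left out, the last holds). The fingers move at their own pace and stop on an object; "newtons" is the grip in N (left out, the last holds). Time passes only in rows, so rows that repeat a pose let the fingers close. It gives the time, the measured TCP pose, the force and the opening at its end, in the units of the state.
- r.get_obs(): the state, without advancing time (a new reading comes with each control period).
- r.get_image(name): name is "side" or "top" or "wrist"; returns (picture, depth): 384x512x3 uint8, red, green, blue; 384x512 float32, m along the optical axis (not along the pixel's ray), 0 where there is no reading.
- r.calibration(name): a dict with "camera_matrix" (3x3 intrinsics, pixels), "rvec" (rotation vector, rad) and "tvec" (3), from world to camera coordinates, as OpenCV has them; the wrist camera has in their place "hand_eye" (4x4, takes a point from camera to tool coordinates, whose origin is the TCP and whose axes are the tool frame's). Camera axes: x right, y down, z forward; pixel columns grow to the right and rows downward; lengths in m; the calibration is good to about 2 mm. The wrist camera is an equidistant fisheye: a pixel r from the principal point sees the ray r / f radians off the axis. A picture is of the moment at which its call begins: read the wrist's pose just before it. calibration takes no time and is no camera call.
- r.hand_in(): hands the job in, once; it reports no verdict.
Trained networks look in the newest picture that a camera, given by its name, has taken for a name from the list of things; names that differ only in an ending like _2 or _b are one class to them, and where a whole thing is asked for, a point or a joint stands for the part that bears it (a point fixed in the world has none). Each returns a list of dicts, best first, with "confidence" (0 to 1); they miss things now and then, are a little off and sometimes report something else, mostly with a low value. They report only what shows in the picture. A call takes as long as a camera call.
- r.masks_of(camera, target): "pixels" (384x512 bool, what is visible of it) and "rect" ([left, top, right, bottom] in pixels, round what is visible of it).
The state is a dict: "time_s": time; "q": joint angles; "qvel": joint speeds; "joint_torque": joint torques, N m; "tcp_pos": TCP position; "orientation": TCP orientation; "contact_force": force on the tool from outside, world axes, zero at the start; "wrist_torque": the same for the moment, N m; "opening": finger opening in m.
Only numpy, scipy, OpenCV 4.12 (cv2) and the standard library are available. Lean on these libraries where they do the work, as an engineer would, in place of code of your own. Each camera call takes 0.05 s, during which the arm holds its last target. There are 200 camera calls.

## Task

Take the mounted print by the finger tab of its hook carrier out of the wooden rack, hook it over the outer part of the stand's horizontal bar, picture towards the camera, slide it along the bar to the dark mark band so that the hook sits over the band, and let go of it. Then take the black grip on top of the mast, squeeze its button in and pull the mast straight up past the first stop to the second, which is its end stop. Finish while still holding the grip up there with the button squeezed in, the print hanging at the mark, for the picture to be taken; leave everything else standing where it is.

Things in the scene. Friction and masses are not known exactly. Their poses are not given: they have to be found in the camera images.
- carrier_grip (a point): middle of the finger tab on top of the hook carrier, the point to grasp. Tab: black plastic, 14 mm thick (x) by 24 mm wide (y), reaching 18 mm above and 19 mm below this point; below it a crown 28 x 22 mm, then the hook. Axes: x across the board, to its picture side; y along the board; z up. It starts upright (lean up to 0.06 rad) in one of the rack's slots; which one varies.
- carrier: the carrier and its print: stiff white board 6 x 110 (y) x 90 mm high with a brownish picture on +x, clamped in an aluminium strip 14 x 114 x 18 mm under the black hook. Origin: middle of the board's lower edge, 186 mm below carrier_grip, 12 mm above the desk in the rack; the strip's top is 102 mm above it. Total height 205 mm, mass 0.10 to 0.19 kg. Axes as carrier_grip.
- carrier_hook (a point): where the bar's axis lies in the hook when hung, 33 mm below carrier_grip, same axes. Hook: 22 mm wide upside-down J; V roof that centres the bar, long leg at x = -12 mm, lip at x = +14 mm ending 10 mm below this point, ledge 45 mm below. It opens to +x under the lip: bring it in towards its own +x with this point 27 mm (19 to 38) above the bar's axis, then lower it.
- bar_mark (a point): centre of the dark mark band, 8 mm wide, on the axis of the stand's level steel bar (12 mm round), 100 mm from the mast axis. Axes: x across the bar, from the robot's side to the camera's; y along the bar from the mast to its free end; z up. Height 185 mm with the mast down, 265 mm at the second stop. The bar is bare from 18 to 239 mm from the mast axis.
- bar_end (a point): centre of the 18 mm end ball on the bar's free end, 148 mm beyond bar_mark on the bar's axis. Axes as bar_mark. The bar's outer part is the stretch from 35 mm beyond the mark to this ball.
- mast_grip (a point): centre of the black grip on top of the mast, the point to grasp, 53 mm above the bar's axis: 26 (x) by 34 (y) by 60 mm, reaching 27 mm above and 33 mm below this point; below it a 36 mm square clamp block. On its +x face (to the camera) a grey button, 18 x 30 mm, stands out 6.5 mm. A gripper closing along x, centred on the grip, squeezes the button in. Axes as bar_mark.
- mast_foot (a point): point on the desk at the mast axis, axes as bar_mark. Grey base plate, fixed: 170 (x) x 220 (y) x 12 mm, from y = -60 to +160 mm. Outer tube 28 mm in diameter up to 150 mm, with a 38 mm collar to 160 mm height. A fixed black camera on a tripod, 195 mm high, 110 wide, stands 250 mm beyond the bar at the mark (at x = 250, y = 100 mm), looking back at it.
- mast (a joint): how far the mast is pulled up, m: 0 down (start), 0.040 first stop, 0.080 second stop and end of travel. A spring pin locks it at each stop; with the button in it slides freely past the first. Sliding mass 0.35 kg and 2 N of friction: 6 to 8 N lift it with the print.
- button (a joint): how far the grip's button is in, m: 0 out, 0.0065 fully in (nearly flush); the pin is free beyond 0.0035. Its spring pushes with 2 N at rest, 5 N fully in. Let out between two stops, the pin snaps into the next hole.
- rack: fixed slotted rack of brown wood, 168 (x) by 150 (y) mm, 66 mm high; three slots 8.5 mm wide run along its y axis at x = -48, 0 and +48 mm, slot floors 12 mm above the desk. Origin: centre of its underside.
- print_wide: bystander in the rack: mounted print without a hook, 6 x 130 x 90 mm high, white. Origin: middle of its lower edge.
- print_tall: bystander in the rack: mounted print without a hook, 6 x 84 x 105 mm high, brown card. Origin: middle of its lower edge.
- sanitizer: bystander: green bottle, 64 mm diameter, 150 mm high. Origin: centre of its underside.
- mug: bystander: blue mug, 82 mm diameter, 95 mm high, with a handle. Origin: centre of its underside.
- ledger: bystander: blue hardback book lying flat, 156 x 216 x 25 mm. Origin: centre of its underside.
- stapler: bystander: black stapler, 135 x 34 x 50 mm. Origin: centre of its underside.
- clock: bystander: round black desk clock, 76 mm diameter, 90 mm high. Origin: centre of its underside.
- loupe: bystander: stand magnifier, 58 mm diameter, 40 mm high. Origin: centre of its underside.

How it is judged:
By the outcome, as a careful person would: the job done as asked, in the order asked, and still so for the second after the job is handed in, while the arm keeps its last pose, push and grip.
It also fails if it takes over 56 s, if anything falls off the work surface, if the arm or the gripper's body presses on something with over 40 N, if the wrist force passes 120 N, or if a joint passes its speed limit or range.

## Working session

There is one attempt and no reset: what is moved stays moved. The work goes in short steps, Python scripts to look and compute and a tool call to move; the robot and the scene stay as the last step left them, time stands still between calls to the robot, and variables do not carry over. Pictures are saved under pics/ and viewed, about 8 in all and at most 12, crops included, and the job is handed in when it is done.

Besides the shell and the picture viewer there is one more tool, called in YAML: its name, and indented under it one key for each argument. send_rows: Moves the arm, as the interface text tells. Its arguments: {"type":"object","properties":{"translation":{"type":"array","items":{"type":"array","items":{"type":"number"}}},"turn":{"type":"array","items":{"type":"number"}},"jaw":{"type":"number"},"newtons":{"type":"number"}},"required":["translation","turn"]}

```bash
mkdir -p pics; ls
cat > h.py <<'E'
import numpy as np, cv2
from rig import r
from scipy.spatial.transform import Rotation as R
def cam(name):
    c=r.calibration(name); K=np.array(c["camera_matrix"]); Rm=cv2.Rodrigues(np.array(c["rvec"],float))[0]; t=np.array(c["tvec"],float).ravel()
    return K,Rm,t
def cloud(name,depth):
    K,Rm,t=cam(name); v,u=np.mgrid[:384,:512]
    P=np.stack([(u-K[0,2])/K[0,0]*depth,(v-K[1,2])/K[1,1]*depth,depth],-1)
    return (P-t)@Rm   # R^T (P-t)
def save(n,im,s=1):
    cv2.imwrite(f"pics/{n}.png",cv2.resize(im[:,:,::-1],None,fx=s,fy=s,interpolation=cv2.INTER_CUBIC))
E
python3 - <<'E'
from h import *
o=r.get_obs(); print({k:np.round(v,3) for k,v in o.items()})
ims=[]
for n in("side","top"):
    im,d=r.get_image(n); ims.append(im); W=cloud(n,d); np.savez(n,im=im,d=d,W=W)
    K,Rm,t=cam(n); print(n,"campos",np.round(-Rm.T@t,3),"axis",np.round(Rm[2],2),K[0,0])
    for k in["carrier","carrier_grip","rack","mast_grip","mast","bar_mark","bar_end","mast_foot","button","print_wide","print_tall","sanitizer","mug","ledger","stapler","clock","loupe"]:
        try:
            L=r.masks_of(n,k)
        except Exception as e: print(k,e); continue
        for m in L[:1]:
            q=W[m["pixels"]&(d>0)]
            if len(q): print(k,round(m["confidence"],2),np.round(m["rect"]),len(q),"lo",np.round(np.percentile(q,3,0),3),"hi",np.round(np.percentile(q,97,0),3))
cv2.imwrite("pics/a.png",cv2.resize(np.vstack(ims)[:,:,::-1],(400*2,600)) if 0 else ims[0][:,:,::-1]); save("a_side",ims[0],1.5); save("a_top",ims[1],1.5)
E
```

```text
pics
{'time_s': np.float64(0.0), 'q': array([-1.238,  0.424,  1.631,  0.   ,  1.089, -0.019]), 'qvel': array([-0.001, -0.001, -0.   , -0.   ,  0.002, -0.   ]), 'joint_torque': array([ 3.0000e-03, -5.5738e+01, -2.8174e+01,  0.0000e+00,  7.0000e-03,
        0.0000e+00]), 'tcp_pos': array([ 0.215, -0.586,  0.231]), 'orientation': array([ 0.82 , -0.572, -0.001, -0.   ]), 'contact_force': array([-0.866, -0.361, -0.038]), 'wrist_torque': array([-0.018, -0.056,  0.019]), 'opening': np.float64(0.086)}
side campos [ 0.12  -0.857  0.951] axis [ 0.34  0.69 -0.64] 456.06214865383885
carrier 0.61 [196. 108. 218. 161.] 558 lo [ 0.514  0.291 -0.   ] hi [0.652 0.687 0.216]
carrier_grip 0.84 [195. 113. 218. 163.] 445 lo [0.514 0.291 0.065] hi [0.546 0.394 0.214]
rack 0.78 [162. 146. 234. 185.] 1238 lo [0.394 0.249 0.007] hi [0.574 0.382 0.071]
mast_grip 0.97 [244. 152. 289. 222.] 822 lo [ 0.524 -0.148  0.018] hi [0.655 0.133 0.267]
mast 0.59 [244. 155. 284. 225.] 882 lo [ 0.52  -0.148  0.161] hi [0.576 0.114 0.267]
bar_mark 0.72 [246. 154. 286. 223.] 881 lo [ 0.52  -0.148  0.004] hi [0.631 0.118 0.26
[... 1650 characters left out ...]
67]
print_wide 0.61 [134. 210. 177. 225.] 184 lo [0.474 0.275 0.057] hi [0.504 0.401 0.107]
print_tall 0.4 [364. 135. 401. 168.] 846 lo [ 0.647 -0.424 -0.001] hi [ 0.738 -0.325  0.097]
sanitizer 0.78 [151. 139. 174. 166.] 467 lo [0.664 0.298 0.009] hi [0.718 0.351 0.153]
mug 0.74 [360. 136. 405. 168.] 808 lo [ 0.647 -0.423  0.   ] hi [ 0.724 -0.321  0.097]
ledger 0.56 [356. 188. 430. 245.] 3467 lo [ 0.41  -0.506  0.004] hi [ 0.564 -0.3    0.031]
stapler 0.98 [195. 127. 213. 167.] 508 lo [0.658 0.173 0.003] hi [0.778 0.22  0.055]
clock 0.86 [117. 148. 138. 166.] 289 lo [0.67  0.402 0.015] hi [0.702 0.467 0.091]
loupe 0.76 [218. 216. 231. 237.] 274 lo [0.426 0.107 0.031] hi [0.476 0.157 0.046]
```

View pics/a_side.png

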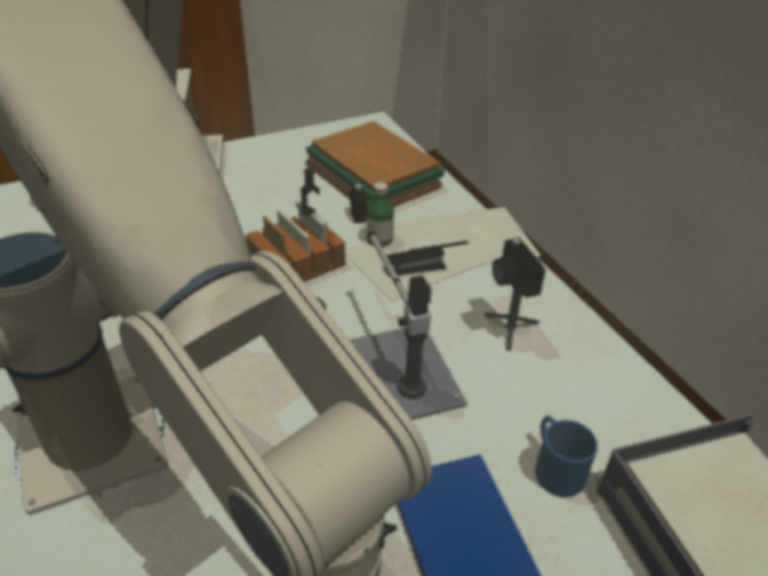

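View pics/a_top.png

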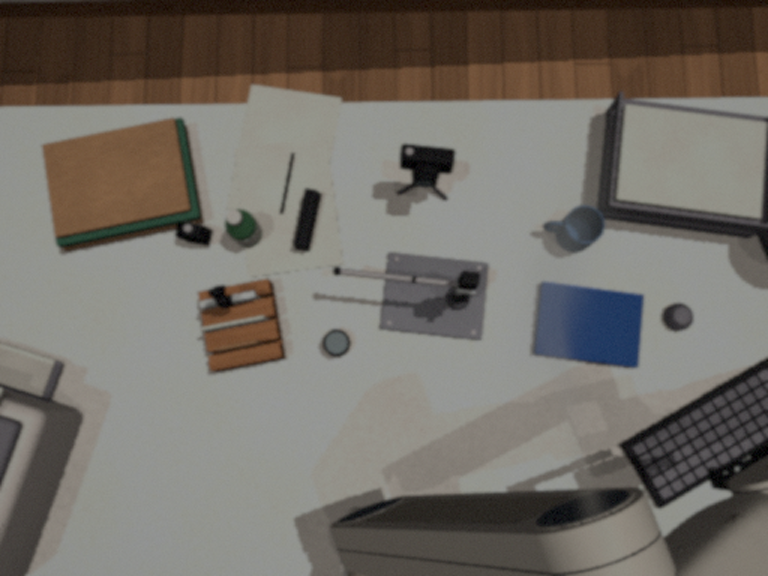

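The side view shows the rack with the carrier around (310,190) and the mast, grip and bar around (415,290). In the top view the carrier is in the far slot at (222,296), the mast grip at (465,282), the bar end at (337,271) and the camera at (427,165).

Run:
```python
from h import *
for n in("top","side"):
    D=np.load(n+".npz"); W=D["W"].reshape(-1,3); ok=D["d"].ravel()>0; W=W[ok]
    def box(lo,hi): return W[np.all((W>lo)&(W<hi),1)]
    b=box([.5,-.08,.17],[.62,.105,.2]); 
    if len(b):
        p=np.polyfit(b[:,1],b[:,0],1); print(n,"bar n",len(b),"x=%.4f+%.4f y"%(p[1],p[0]),"z",np.round(np.percentile(b[:,2],[10,50,95]),3),"res",np.std(b[:,0]-np.polyval(p,b[:,1])).round(4))
    e=box([.5,.09,.17],[.62,.16,.205]); print("end y",np.round(np.percentile(e[:,1],[50,90,98,100]),3) if len(e) else 0)
    for nm,lo,hi in(("gripTop",[.48,-.2,.252],[.65,-.05,.29]),("tabTop",[.48,.28,.205],[.62,.42,.24]),("carr z.13-.2",[.48,.27,.12],[.62,.42,.2]),("strip",[.48,.27,.085],[.62,.42,.12]),("rack",[.36,.2,.055],[.62,.45,.07])):
        q=box(lo,hi)
        if len(q)>3: print(n,nm,len(q),np.round(q.mean(0),4),"lo",np.round(np.percentile(q,3,0),3),"hi",np.round(np.percentile(q,97,0),3), "rect",[np.round(x,3) for x in cv2.minAreaRect((q[:,:2]).astype(np.float32))])
a=np.load("top.npz")["im"]; s=np.load("side.npz")["im"]
A=cv2.resize(a[180:255,120:230],None,fx=5,fy=5,interpolation=cv2.INTER_CUBIC)
B=cv2.resize(s[105:190,155:205+60],(550,425),interpolation=cv2.INTER_CUBIC)[:220]
cv2.imwrite("pics/b.png",np.vstack([A,B])[:,:,::-1])
```

```text
top bar n 269 x=0.5621+0.1221 y z [0.185 0.19  0.194] res 0.0035
end y [0.111 0.122 0.124 0.127]
top gripTop 130 [ 0.5464 -0.1267  0.2631] lo [ 0.534 -0.142  0.253] hi [ 0.563 -0.112  0.269] rect [array([ 0.549, -0.128]), array([0.033, 0.032]), np.float64(81.079)]
top tabTop 47 [0.5341 0.3451 0.2158] lo [0.528 0.335 0.208] hi [0.541 0.357 0.22 ] rect [array([0.534, 0.346]), array([0.014, 0.024]), np.float64(8.957)]
top carr z.13-.2 105 [0.528  0.3423 0.1651] lo [0.516 0.333 0.121] hi [0.553 0.355 0.196] rect [array([0.532, 0.36 ]), array([0.036, 0.053]), np.float64(12.148)]
top strip 253 [0.5179 0.3354 0.1075] lo [0.482 0.281 0.089] hi [0.547 0.397 0.119] rect [array([0.515, 0.339]), array([0.061, 0.123]), np.float64(10.477)]
top rack 1760 [0.4817 0.3247 0.0652] lo [0.405 0.255 0.059] hi [0.57  0.403 0.07 ] rect [array([0.49 , 0.331]), array([0.17 , 0.152]), np.float64(10.466)]
side bar n 206 x=0.5580+0.1240 y z [0.187 0.191 0.194] res 0.0033
end y [0.11  0.118 0.122 0.123]
side gripTop 154 [ 0.5413 -0.1337  0.2627] lo [ 0.53  -0.147  0.253] hi [ 0.555 -0.116  0.268] rect [array([ 0.546, -0.129]), array([0.037, 0.033]), np.float64(88.16)]
side tabTop 39 [0.5307 0.3404 0.2139] lo [0.524 0.331 0.206] hi [0.539 0.351 0.221] rect [array([0.532, 0.341]), array([0.014, 0.023]), np.float64(16.228)]
side carr z.13-.2 159 [0.5255 0.3398 0.1634] lo [0.513 0.331 0.122] hi [0.549 0.354 0.197] rect [array([0.532, 0.344]), array([0.041, 0.028]), np.float64(8.006)]
side strip 248 [0.5161 0.3229 0.1032] lo [0.482 0.275 0.087] hi [0.545 0.393 0.118] rect [array([0.509, 0.338]), array([0.062, 0.126]), np.float64(12.544)]
side rack 801 [0.4834 0.3095 0.0657] lo [0.397 0.252 0.057] hi [0.572 0.39  0.07 ] rect [array([0.486, 0.33 ]), array([0.171, 0.159]), np.float64(10.078)]
```

View pics/b.png

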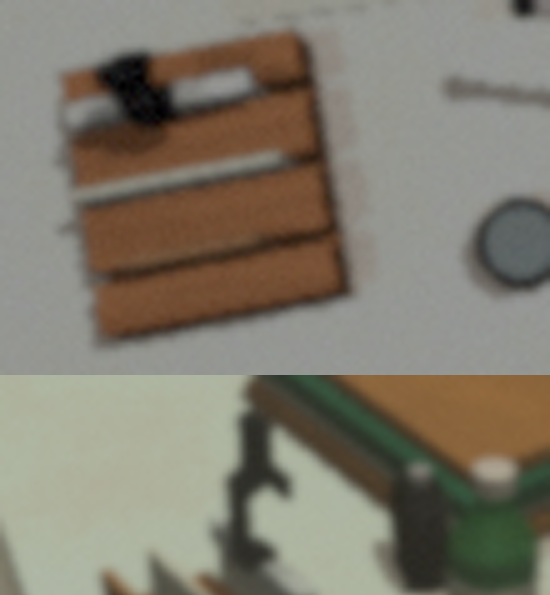

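send_rows:
  translation:
    - [5, 15, 40]
    - [20, 50, 75]
    - [45, 90, 95]
    - [70, 132, 105]
    - [90, 175, 115]
    - [110, 218, 120]
    - [130, 261, 125]
    - [150, 305, 130]
    - [165, 350, 130]
    - [180, 396, 130]
  turn: [0, 4, 10, 16, 22, 28, 34, 40, 46, 52]
  jaw: 85
  newtons: 40

```text
time_s: 2.8
tcp_pos: [0.3958, -0.189, 0.3618]
orientation: [0.988, -0.153, 0.001, 0.0]
contact_force: [0.5, 0.6, 0.7]
opening: 0.0851
```

send_rows:
  translation:
    - [15, 47, 0]
    - [30, 94, 0]
    - [45, 141, 0]
    - [60, 188, 0]
    - [75, 235, 0]
    - [90, 282, 0]
    - [105, 329, 0]
    - [120, 376, 0]
    - [130, 424, 0]
    - [138, 470, 0]
  turn: [3, 6, 9, 12, 15, 18, 21, 24, 27, 28]

```text
time_s: 3.8
tcp_pos: [0.534, 0.2833, 0.3617]
orientation: [0.996, 0.092, 0.001, 0.0]
contact_force: [-0.1, 0.0, -0.3]
opening: 0.0851
```

```bash
cat >> h.py <<'E'
def wcloud(depth,o):
    c=r.calibration("wrist"); K=np.array(c["camera_matrix"]); H=np.array(c["hand_eye"])
    v,u=np.mgrid[:384,:512]; a=(u-K[0,2])/K[0,0]; b=(v-K[1,2])/K[1,1]; th=np.hypot(a,b)
    s=np.where(th>1e-9,np.tan(th)/np.maximum(th,1e-9),1); P=np.stack([a*s*depth,b*s*depth,depth],-1)
    T=P@H[:3,:3].T+H[:3,3]; return T@R.from_quat(o["orientation"]).as_matrix().T+np.array(o["tcp_pos"])
def wshot():
    o=r.get_obs(); im,d=r.get_image("wrist"); return o,im,d,wcloud(d,o)
def box(W,d,lo,hi): return W[np.all((W>lo)&(W<hi),-1)&(d>0)]
def stat(nm,q):
    if len(q)<4: print(nm,len(q)); return
    print(nm,len(q),"mean",np.round(q.mean(0),4),"lo",np.round(np.percentile(q,3,0),4),"hi",np.round(np.percentile(q,97,0),4),"rect",[np.round(x,3) for x in cv2.minAreaRect(q[:,:2].astype(np.float32))])
E
python3 - <<'E'
from h import *
o,im,d,W=wshot(); c=r.calibration("wrist"); print(np.round(c["hand_eye"],3),np.round(c["camera_matrix"],1))
for z0,z1 in((.207,.23),(.17,.2),(.14,.17),(.105,.13)): stat(z0,box(W,d,[.48,.26,z0],[.6,.44,z1]))
stat("rack",box(W,d,[.36,.2,.055],[.62,.45,.07]))
b=box(W,d,[.5,-.08,.17],[.62,.105,.2])
if len(b)>9: p=np.polyfit(b[:,1],b[:,0],1); print("bar",len(b),p,np.median(b[:,2]))
save("c",im,1.5); np.savez("w1",im=im,d=d,W=W)
E
```

```text
[[ 1.     0.002  0.     0.001]
 [-0.002  0.953  0.302 -0.079]
 [ 0.    -0.302  0.953 -0.144]
 [ 0.     0.     0.     1.   ]] [[297.3   0.  250. ]
 [  0.  297.3 190.9]
 [  0.    0.    1. ]]
0.207 341 mean [0.5324 0.347  0.2176] lo [0.5257 0.3357 0.2148] hi [0.539  0.3578 0.2195] rect [array([0.533, 0.347]), array([0.014, 0.024]), np.float64(10.704)]
0.17 373 mean [0.5326 0.3465 0.1784] lo [0.5157 0.3346 0.1724] hi [0.5511 0.3585 0.1952] rect [array([0.533, 0.347]), array([0.036, 0.023]), np.float64(10.903)]
0.14 2
0.105 686 mean [0.5319 0.3489 0.115 ] lo [0.5185 0.2937 0.1123] hi [0.5467 0.3991 0.1167] rect [array([0.513, 0.343]), array([0.057, 0.112]), np.float64(9.989)]
rack 8041 mean [0.4853 0.3313 0.0672] lo [0.4057 0.2574 0.0653] hi [0.5691 0.4045 0.0689] rect [array([0.487, 0.331]), array([0.169, 0.15 ]), np.float64(10.643)]
bar 224 [0.13560578 0.55883841] 0.19109298264684474
```

View pics/c.png

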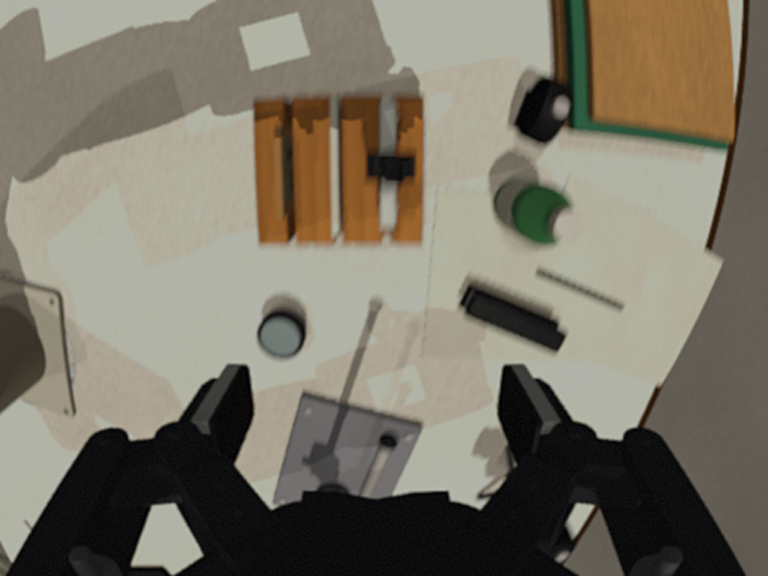

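The wrist picture shows the tab at (391,167), square to the jaws, and the lip to the right (+x). The bar end ball is at about (388,440).

send_rows:
  translation:
    - [-1, 32, -25]
    - [-1, 64, -60]
    - [-1, 64, -100]
    - [-1, 64, -140]
    - [-1, 64, -165]
    - [-1, 64, -178]
    - [-1, 64, -178]
  turn: [0, 0, 0, 0, 0, 0, 0]
  jaw: 60

```text
time_s: 4.55
tcp_pos: [0.5329, 0.3526, 0.1818]
orientation: [0.996, 0.093, -0.0, -0.001]
contact_force: [-0.5, -0.6, 0.3]
opening: 0.06
```

send_rows:
  translation:
    - [0, 0, 0]
    - [0, 0, 0]
    - [0, 0, 0]
    - [0, 0, 0]
    - [0, 0, 0]
    - [0, 0, 0]
    - [0, 0, 0]
  turn: [0, 0, 0, 0, 0, 0, 0]
  jaw: 5
  newtons: 50

```text
time_s: 5.25
tcp_pos: [0.5333, 0.353, 0.1834]
orientation: [0.996, 0.093, 0.001, -0.002]
contact_force: [-1.7, -0.2, 6.6]
opening: 0.0133
```

Run:
```python
from h import *
o,im,d,W=wshot(); print(np.round(o["tcp_pos"],4),np.round(o["contact_force"],1),np.round(o["wrist_torque"],2))
stat("strip",box(W,d,[.48,.26,.105],[.6,.44,.13]))
stat("tab",box(W,d,[.5,.31,.2],[.57,.39,.23]))
n="top"; im2,d2=r.get_image(n); W2=cloud(n,d2); stat("topstrip",box(W2,d2,[.48,.26,.105],[.6,.44,.13]))
save("d",im,1.5)
```

```text
[0.5333 0.353  0.1834] [-1.7 -0.2  6.6] [-0.18  0.54 -0.03]
strip 1978 mean [0.5293 0.3671 0.1173] lo [0.5192 0.3356 0.1133] hi [0.5397 0.4014 0.1225] rect [array([0.511, 0.356]), array([0.057, 0.089]), np.float64(9.099)]
tab 3999 mean [0.5331 0.3577 0.2164] lo [0.513  0.3395 0.2014] hi [0.5516 0.3687 0.2294] rect [array([0.535, 0.352]), array([0.067, 0.033]), np.float64(10.706)]
topstrip 81 mean [0.5412 0.3131 0.1128] lo [0.5324 0.2912 0.1069] hi [0.5507 0.3359 0.1191] rect [array([0.523, 0.308]), array([0.056, 0.046]), np.float64(14.846)]
```

View pics/d.png

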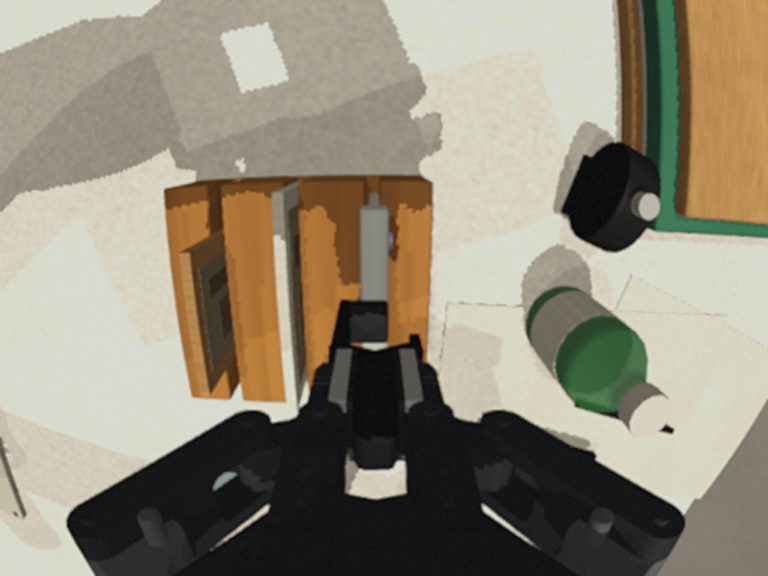

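The tab sits between the pads about 5 mm off centre along y, and the jaws stopped at 13.3 mm, so it is held. Now lift it and carry it across.

send_rows:
  translation:
    - [0, 0, 8]
    - [0, 0, 25]
    - [0, 0, 50]
    - [0, 0, 80]
    - [0, 0, 105]
    - [0, -15, 120]
    - [-4, -45, 120]
    - [-7, -80, 120]
    - [-10, -115, 120]
    - [-12, -150, 120]
  turn: [0, 0, 0, 0, 0, 0, -3, -6, -9, -12]

```text
time_s: 6.35
tcp_pos: [0.5204, 0.2007, 0.3034]
orientation: [1.0, -0.013, 0.001, -0.001]
contact_force: [0.3, 0.3, -0.5]
opening: 0.013
```

send_rows:
  translation:
    - [-2, -35, 0]
    - [-3, -70, 0]
    - [-3, -105, 0]
    - [-3, -125, 0]
    - [-3, -133, 0]
    - [-3, -133, 0]
    - [-3, -133, 0]
  turn: [-3, -5.6, -5.6, -5.6, -5.6, -5.6, -5.6]

```text
time_s: 7.05
tcp_pos: [0.5172, 0.068, 0.3033]
orientation: [0.998, -0.062, 0.001, -0.002]
contact_force: [0.8, 0.5, -0.9]
opening: 0.0133
```

Run:
```python
from h import *
o,im,d,W=wshot(); print(o["time_s"],np.round(o["tcp_pos"],4),np.round(o["contact_force"],1),np.round(o["wrist_torque"],2),o["opening"], R.from_quat(o["orientation"]).as_matrix()[:,0].round(3))
b=box(W,d,[.5,-.08,.17],[.62,.16,.2]); stat("bar",b)
stat("end",box(W,d,[.54,.1,.185],[.62,.16,.21]))
p=np.polyfit(b[:,1],b[:,0],1); print(p)
save("e",im,1.5); np.savez("w2",im=im,d=d,W=W)
```

```text
7.05 [0.5172 0.068  0.3033] [ 0.8  0.5 -0.9] [ 0.02  0.03 -0.02] 0.013349641471472546 [ 0.992 -0.123  0.001]
bar 2039 mean [0.5667 0.0597 0.191 ] lo [ 0.5553 -0.0191  0.187 ] hi [0.5786 0.1231 0.1942] rect [array([0.569, 0.047]), array([0.061, 0.158]), np.float64(13.572)]
end 475 mean [0.5735 0.1143 0.1918] lo [0.5672 0.1011 0.1874] hi [0.5813 0.1256 0.1952] rect [array([0.575, 0.114]), array([0.017, 0.027]), np.float64(4.583)]
[0.09734319 0.56092302]
```

View pics/e.png

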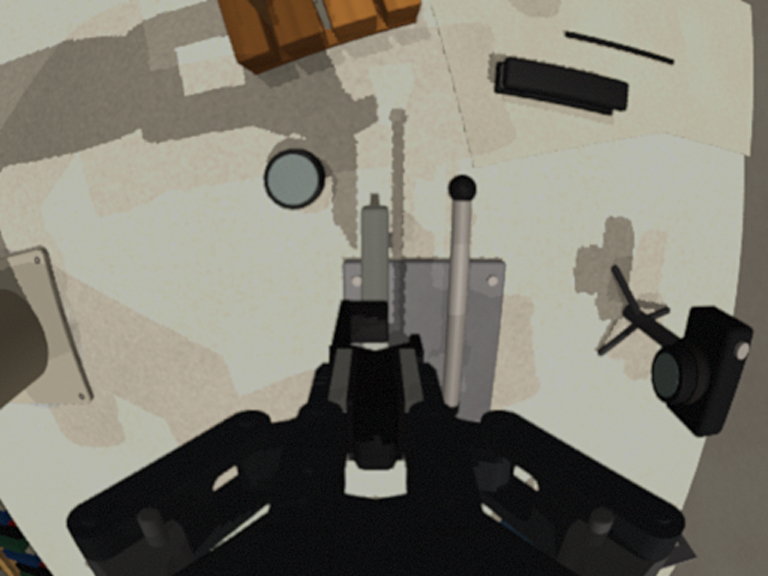

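The print hangs square in the gripper. The bar runs from its ball at (462,188) down to (450,400) and is parallel to the strip to within about a degree. The mark band is hidden behind the finger, so I'll fit the direction more tightly.

Run:
```python
from h import *
D=np.load("w2.npz"); b=box(D["W"],D["d"],[.535,-.05,.182],[.6,.1,.2])
p=np.polyfit(b[:,1],b[:,0],1)
for _ in range(5):
    k=abs(b[:,0]-np.polyval(p,b[:,1]))<.007; p=np.polyfit(b[k,1],b[k,0],1)
print("wrist",p,np.polyval(p,.06),k.sum())
for n in("top","side"):
    D=np.load(n+".npz"); q=box(D["W"],D["d"],[.535,-.09,.182],[.6,.1,.2]); pp=np.polyfit(q[:,1],q[:,0],1)
    for _ in range(5):
        k=abs(q[:,0]-np.polyval(pp,q[:,1]))<.008; pp=np.polyfit(q[k,1],q[k,0],1)
    print(n,pp,np.polyval(pp,.06),k.sum())
D=np.load("w2.npz"); s=box(D["W"],D["d"],[.48,.07,.215],[.56,.15,.25]); stat("strip",s); print(np.polyfit(s[:,1],s[:,0],1))
```

```text
wrist [0.11466471 0.56047095] 0.567350836733741 1540
top [0.12161491 0.56203885] 0.5693357479749122 274
side [0.12782937 0.55790938] 0.5655791411686011 209
strip 1404 mean [0.5193 0.0927 0.2356] lo [0.5046 0.0712 0.2299] hi [0.5284 0.118  0.2416] rect [array([0.52 , 0.093]), array([0.052, 0.023]), np.float64(69.351)]
[0.20926567 0.49985491]
```

send_rows:
  translation:
    - [0, 0, -25]
    - [0, 0, -50]
    - [0, 0, -68]
    - [0, 0, -73]
    - [0, 0, -73]
    - [10, -1, -73]
    - [25, -3, -73]
    - [40, -5, -73]
    - [50, -6, -73]
    - [50, -6, -73]
  turn: [0, 0, 0, 0, 0, 0, 0, 0, 0, 0]

```text
time_s: 8.1
tcp_pos: [0.5693, 0.0623, 0.2312]
orientation: [0.998, -0.062, 0.002, -0.002]
contact_force: [0.4, 0.9, -1.0]
opening: 0.013
```

Run:
```python
from h import *
ims=[]
for n in("side","top"):
    im,d=r.get_image(n); ims.append(im)
o,im,d,W=wshot(); print(o["time_s"],np.round(o["tcp_pos"],4),np.round(o["contact_force"],1),np.round(o["wrist_torque"],2))
stat("bar",box(W,d,[.53,.07,.17],[.62,.16,.2]))
A=cv2.resize(ims[0][110:230,200:300],(400,480),interpolation=cv2.INTER_CUBIC)
B=cv2.resize(im[60:384,180:384],(302,480),interpolation=cv2.INTER_CUBIC)
cv2.imwrite("pics/f.png",np.hstack([A,B])[:,:,::-1])
```

```text
8.2 [0.5673 0.0624 0.2305] [-0.6 -0.4 -2.7] [ 0.03 -0.08 -0.03]
bar 1705 mean [0.573  0.1008 0.1915] lo [0.5655 0.0722 0.1877] hi [0.5815 0.1249 0.195 ] rect [array([0.573, 0.098]), array([0.057, 0.017]), np.float64(82.183)]
```

View pics/f.png

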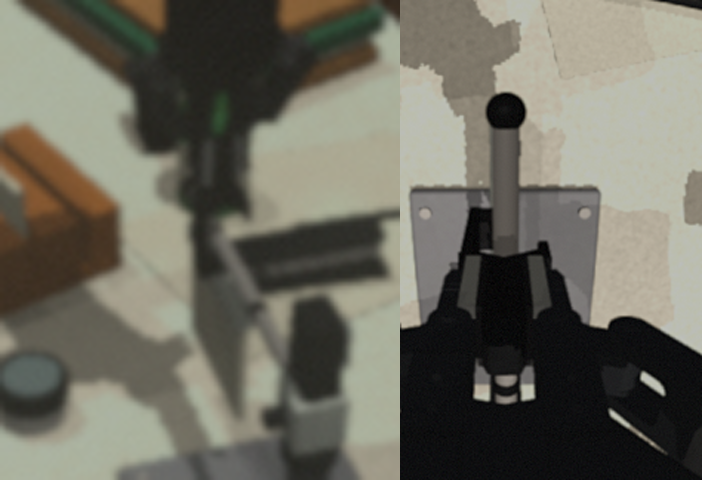

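The bar lies centred between the jaws, with the ball at (506,110) and the bar at (507,200). The side view shows the hook above the bar. Lower it to just above the seat and slide.

send_rows:
  translation:
    - [0, 0, -8]
    - [0, 0, -16]
    - [0, 0, -22]
    - [0, 0, -23]
    - [0, 0, -23]
  turn: [0, 0, 0, 0, 0]

```text
time_s: 8.75
tcp_pos: [0.5666, 0.0624, 0.2069]
orientation: [0.998, -0.061, -0.0, -0.001]
contact_force: [-0.3, 0.1, -1.8]
opening: 0.0131
```

send_rows:
  translation:
    - [-1, -6, 0]
    - [-2, -18, 0]
    - [-4, -33, 0]
    - [-6, -48, 0]
    - [-8, -62, 0]
    - [-9, -72, 0]
    - [-10, -78, 0]
    - [-10, -80, 0]
    - [-10, -80, 0]
    - [-10, -80, 0]
  turn: [0, 0, 0, 0, 0, 0, 0, 0, 0, 0]

```text
time_s: 9.75
tcp_pos: [0.5567, -0.0173, 0.2069]
orientation: [0.998, -0.061, -0.0, -0.001]
contact_force: [-0.5, -0.7, -2.1]
opening: 0.0134
```

Run:
```python
from h import *
o,im,d,W=wshot(); print(o["time_s"],np.round(o["tcp_pos"],4),np.round(o["contact_force"],1),np.round(o["wrist_torque"],2))
b=box(W,d,[.53,.0,.17],[.62,.16,.21]); stat("bar",b); stat("end",box(W,d,[.54,.1,.185],[.62,.16,.21]))
for y in np.arange(.02,.1,.02):
    q=b[abs(b[:,1]-y)<.006]; print(round(y,2),np.round([np.percentile(q[:,0],2),np.percentile(q[:,0],98)],4), q[:,2].max().round(4))
print("nominal mark dist: ")
a,dt=r.get_image("top"); s,_=r.get_image("side")
A=cv2.resize(a[170:215,215:325],(770,315),interpolation=cv2.INTER_CUBIC); B=cv2.resize(s[130:240,215:325],None,fx=2.6,fy=2.6,interpolation=cv2.INTER_CUBIC)
C=cv2.resize(im[100:384,120:400],(770-286,286),interpolation=cv2.INTER_AREA)
cv2.imwrite("pics/g.png",np.vstack([A,np.hstack([B,C])])[:,:,::-1])
```

```text
9.75 [ 0.5567 -0.0173  0.2069] [-0.5 -0.7 -2.1] [-0.03 -0.02  0.02]
bar 4544 mean [0.5681 0.0605 0.1911] lo [0.5583 0.004  0.1877] hi [0.5781 0.1135 0.1933] rect [array([0.567, 0.059]), array([0.119, 0.017]), np.float64(81.447)]
end 707 mean [0.5739 0.1086 0.1914] lo [0.5674 0.1006 0.1875] hi [0.5814 0.1156 0.1945] rect [array([0.575, 0.108]), array([0.017, 0.017]), np.float64(86.736)]
0.02 [0.5574 0.569 ] 0.1947
0.04 [0.5599 0.5712] 0.1937
0.06 [0.5624 0.5741] 0.1936
0.08 [0.5649 0.5762] 0.1938
nominal mark dist:
```

View pics/g.png

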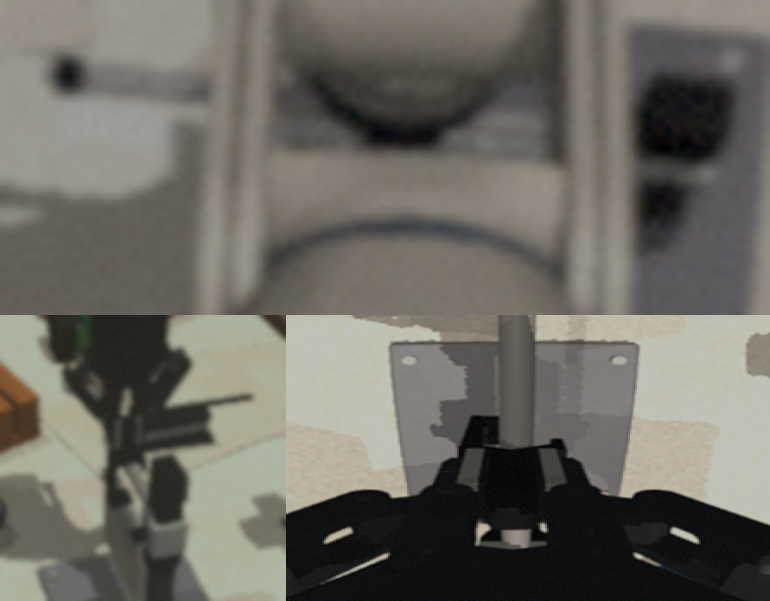

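Run:
```python
from h import *
s=np.arange(-.13,.02,.002) # beyond-mark guess coordinate: y
def prof(n):
    D=np.load(n+".npz"); K,Rm,t=cam(n); g=cv2.cvtColor(D["im"],cv2.COLOR_RGB2GRAY).astype(np.float32)
    ys=np.arange(-.06,.15,.002); off={"top":.0015,"side":-.002}[n]
    out=[]
    for dx in(-.002,0,.002):
        X=np.stack([.5605+.1225*ys+off+dx,ys,0*ys+.189],1)
        uv=cv2.projectPoints(X,cv2.Rodrigues(Rm)[0],t,K,None)[0].reshape(-1,2).astype(np.float32)
        out.append(cv2.remap(g,uv[:,:1],uv[:,1:],cv2.INTER_LINEAR).ravel())
    v=np.mean(out,0); print(n); print(" ".join(f"{1000*y:.0f}:{x:.0f}" for y,x in zip(ys,v)))
prof("top"); prof("side")
D=np.load("w2.npz"); W,d,im=D["W"],D["d"],D["im"]; g=im.mean(-1)
m=np.all((W>[.55,.095,.175])&(W<[.6,.14,.21]),-1)&(g<60); stat("ball w2",W[m])
```

```text
top
-60:115 -58:115 -56:116 -54:115 -52:114 -50:113 -48:113 -46:113 -44:114 -42:115 -40:114 -38:110 -36:103 -34:90 -32:71 -30:58 -28:56 -26:76 -24:92 -22:104 -20:109 -18:113 -16:114 -14:114 -12:114 -10:115 -8:115 -6:115 -4:115 -2:113 0:113 2:113 4:112 6:113 8:113 10:113 12:113 14:114 16:115 18:117 20:116 22:115 24:115 26:116 28:116 30:116 32:116 34:116 36:117 38:118 40:118 42:118 44:118 46:118 48:119 50:119 52:118 54:118 56:118 58:117 60:117 62:118 64:118 66:118 68:118 70:118 72:119 74:119 76:119 78:119 80:119 82:118 84:117 86:116 88:117 90:117 92:118 94:119 96:118 98:119 100:118 102:118 104:117 106:114 108:105 110:92 112:70 114:50 116:34 118:29 120:41 122:62 124:88 126:112 128:129 130:141 132:143 134:145 136:146 138:147 140:147 142:147 144:146 146:146 148:146
side
-60:127 -58:127 -56:128 -54:128 -52:128 -50:127 -48:127 -46:127 -44:127 -42:126 -40:126 -38:124 -36:119 -34:112 -32:102 -30:91 -28:83 -26:78 -24:81 -22:91 -20:100 -18:109 -16:116 -14:118 -12:119 -10:119 -8:119 -6:119 -4:119 -2:119 0:120 2:121 4:120 6:120 8:120 10:120 12:120 14:120 16:119 18:118 20:119 22:119 24:120 26:120 28:121 30:121 32:120 34:121 36:121 38:121 40:121 42:122 44:123 46:124 48:124 50:125 52:126 54:126 56:126 58:126 60:126 62:126 64:125 66:125 68:123 70:123 72:122 74:121 76:121 78:120 80:121 82:120 84:119 86:119 88:119 90:119 92:120 94:119 96:120 98:119 100:119 102:119 104:118 106:117 108:113 110:107 112:101 114:90 116:80 118:71 120:64 122:59 124:60 126:63 128:67 130:72 132:78 134:81 136:84 138:87 140:89 142:94 144:98 146:102 148:108
ball w2 242 mean [0.5741 0.1194 0.1929] lo [0.5675 0.1131 0.1894] hi [0.581  0.1256 0.1954] rect [array([0.574, 0.119]), array([0.014, 0.015]), np.float64(84.806)]
```

send_rows:
  translation:
    - [1, -3, 0]
    - [1, -6, 0]
    - [1, -6, -1.5]
    - [1, -6, -3]
    - [1, -6, -4]
    - [1, -6, -4]
  turn: [0, 0, 0, 0, 0, 0]

```text
time_s: 10.5
tcp_pos: [0.5578, -0.0232, 0.2033]
orientation: [0.998, -0.061, 0.0, -0.001]
contact_force: [-1.8, -0.5, 4.8]
opening: 0.013
```

send_rows:
  translation:
    - [0, 0, 1]
    - [0, 0, 1]
    - [0, 0, 1]
    - [0, 0, 1]
    - [0, 0, 1]
  turn: [0, 0, 0, 0, 0]
  jaw: 45

```text
time_s: 11.0
tcp_pos: [0.5578, -0.0232, 0.2042]
orientation: [0.998, -0.061, -0.0, -0.001]
contact_force: [-0.1, -0.0, -0.4]
opening: 0.0449
```

send_rows:
  translation:
    - [0, 0, 10]
    - [0, 0, 30]
    - [0, 0, 55]
    - [0, 0, 85]
    - [0, 0, 110]
    - [0, 0, 120]
    - [0, 0, 120]
  turn: [0, 0, 0, 0, 0, 0, 0]

```text
time_s: 11.7
tcp_pos: [0.5585, -0.0233, 0.326]
orientation: [0.998, -0.061, 0.002, -0.001]
contact_force: [-0.9, -0.1, -0.7]
opening: 0.0449
```

Run:
```python
from h import *
o,im,d,W=wshot(); print(o["time_s"],np.round(o["tcp_pos"],4),np.round(o["contact_force"],1),o["opening"])
stat("tab",box(W,d,[.5,-.07,.225],[.62,.03,.25]))
stat("gripTop",box(W,d,[.5,-.18,.25],[.6,-.08,.28]))
s,ds=r.get_image("side"); Ws=cloud("side",ds); stat("s tab",box(Ws,ds,[.5,-.07,.22],[.62,.03,.25])); stat("s grip",box(Ws,ds,[.5,-.18,.252],[.6,-.08,.28]))
A=cv2.resize(s[110:250,215:335],(514,600),interpolation=cv2.INTER_CUBIC); C=cv2.resize(im,(286,214),interpolation=cv2.INTER_AREA)
C=np.vstack([C,np.zeros((386,286,3),np.uint8)]); cv2.imwrite("pics/i.png",np.hstack([A,C])[:,:,::-1])
```

```text
11.7 [ 0.5585 -0.0233  0.326 ] [-0.9 -0.1 -0.7] 0.044852191425245255
tab 480 mean [ 0.5565 -0.0264  0.2368] lo [ 0.5502 -0.0388  0.2267] hi [ 0.5629 -0.0168  0.2392] rect [array([ 0.556, -0.028]), array([0.023, 0.013]), np.float64(82.836)]
gripTop 1117 mean [ 0.5475 -0.1222  0.2627] lo [ 0.534  -0.1403  0.2516] hi [ 0.5624 -0.1103  0.2672] rect [array([ 0.548, -0.127]), array([0.033, 0.032]), np.float64(84.79)]
s tab 64 mean [ 0.5532 -0.0343  0.2326] lo [ 0.5475 -0.0443  0.2217] hi [ 0.5607 -0.0198  0.2396] rect [array([ 0.554, -0.032]), array([0.027, 0.015]), np.float64(85.653)]
s grip 154 mean [ 0.5413 -0.1335  0.2625] lo [ 0.5301 -0.1473  0.2528] hi [ 0.5552 -0.1142  0.2675] rect [array([ 0.546, -0.131]), array([0.035, 0.033]), np.float64(81.304)]
```

View pics/i.png

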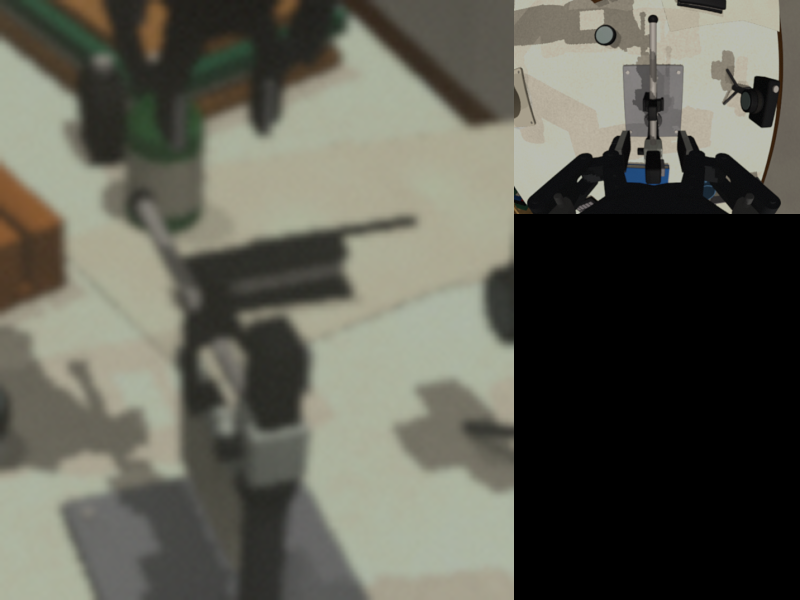

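The print hangs on the bar with its tab at (210,310) in the side crop and its picture side away from the robot. The mast grip is at (275,380). Next, move over the grip.

send_rows:
  translation:
    - [-3, -20, 5]
    - [-7, -50, 10]
    - [-10, -80, 10]
    - [-13, -100, 10]
    - [-13, -105, 10]
    - [-13, -105, 10]
  turn: [0, 0, 0, 0, 0, 0]
  jaw: 75

```text
time_s: 12.4
tcp_pos: [0.5436, -0.1285, 0.332]
orientation: [0.998, -0.062, -0.002, -0.002]
contact_force: [0.2, 0.4, -1.5]
opening: 0.0752
```

Run:
```python
from h import *
o,im,d,W=wshot(); print(o["time_s"],np.round(o["tcp_pos"],4),np.round(o["contact_force"],1),o["opening"])
stat("tab",box(W,d,[.5,-.07,.22],[.62,.03,.25]))
stat("ball",box(W,d,[.55,.1,.175],[.6,.15,.21])[:])
for z in(.256,.262): stat("gripTop",box(W,d,[.5,-.18,z],[.6,-.08,.28]))
g=im.mean(-1); m=np.all((W>[.55,.1,.175])&(W<[.6,.15,.21]),-1)&(g<60); stat("ball dark",W[m])
b=box(W,d,[.53,.0,.182],[.6,.1,.21]); p=np.polyfit(b[:,1],b[:,0],1); print(p,np.polyval(p,-.128))
save("j",im,1.2)
```

```text
12.4 [ 0.5436 -0.1285  0.332 ] [ 0.2  0.4 -1.5] 0.07516017355353101
tab 502 mean [ 0.5563 -0.0297  0.2377] lo [ 0.5499 -0.041   0.2354] hi [ 0.5628 -0.0186  0.2395] rect [array([ 0.556, -0.03 ]), array([0.024, 0.014]), np.float64(83.125)]
ball 0
gripTop 1416 mean [ 0.5455 -0.1257  0.2654] lo [ 0.5337 -0.1422  0.2605] hi [ 0.5572 -0.1108  0.2672] rect [array([ 0.547, -0.127]), array([0.034, 0.027]), np.float64(82.79)]
gripTop 1346 mean [ 0.5454 -0.1264  0.2657] lo [ 0.5336 -0.1423  0.263 ] hi [ 0.5571 -0.1115  0.2673] rect [array([ 0.545, -0.127]), array([0.033, 0.025]), np.float64(83.497)]
ball dark 0
[0.10403695 0.56118341] 0.5478666841281484
```

View pics/j.png

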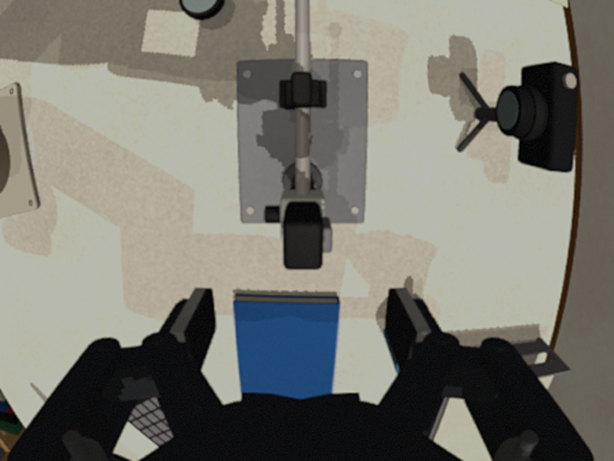

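Run:
```python
import cv2
a=cv2.imread("pics/j.png"); print([int(a[y,300:306].mean()) for y in range(60,200,3)])
cv2.imwrite("pics/k.png",cv2.resize(a[40:280,220:390],None,fx=2.4,fy=2.4,interpolation=cv2.INTER_CUBIC))
```

```text
[154, 152, 130, 113, 42, 35, 35, 35, 35, 35, 35, 35, 35, 34, 32, 11, 98, 98, 70, 85, 89, 89, 89, 88, 88, 88, 88, 88, 88, 87, 87, 87, 87, 143, 143, 143, 143, 118, 94, 92, 86, 86, 86, 85, 86, 79, 87]
```

View pics/k.png

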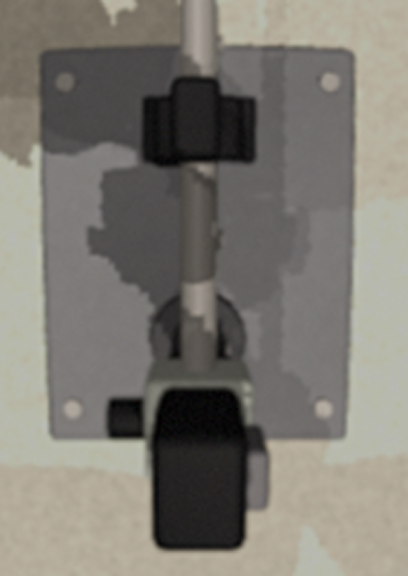

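The band no longer shows between hook and mast, so the hook covers it: tab to mast measures 98 mm and tab to ball 149 mm. Now lower onto the grip.

send_rows:
  translation:
    - [2, 1, -25]
    - [2, 1, -55]
    - [2, 1, -85]
    - [2, 1, -105]
    - [2, 1, -114]
    - [2, 1, -114]
  turn: [0, 0, 0, 0, 0, 0]

```text
time_s: 13.05
tcp_pos: [0.5452, -0.1258, 0.2169]
orientation: [0.998, -0.061, -0.003, -0.002]
contact_force: [0.1, -0.1, 0.3]
opening: 0.0753
```

send_rows:
  translation:
    - [0, 0, 0]
    - [0, 0, 0]
    - [0, 0, 0]
    - [0, 0, 0]
    - [0, 0, 0]
    - [0, 0, 0]
    - [0, 0, 0]
    - [0, 0, 0]
  turn: [0, 0, 0, 0, 0, 0, 0, 0]
  jaw: 20
  newtons: 45

```text
time_s: 13.85
tcp_pos: [0.5451, -0.1259, 0.2184]
orientation: [0.998, -0.061, -0.003, -0.002]
contact_force: [-4.4, 0.9, 9.0]
opening: 0.0253
```

send_rows:
  translation:
    - [0, 0, 1]
    - [0, 0, 4]
    - [0, 0, 8]
    - [0, 0, 13]
    - [0, 0, 18]
    - [0, 0, 24]
    - [0, 0, 30]
    - [0, 0, 36]
    - [0, 0, 42]
    - [0, 0, 47]
  turn: [0, 0, 0, 0, 0, 0, 0, 0, 0, 0]
  newtons: 60

```text
time_s: 14.85
tcp_pos: [0.545, -0.1259, 0.266]
orientation: [0.998, -0.061, -0.003, -0.002]
contact_force: [2.4, 0.5, -7.9]
opening: 0.0255
```

send_rows:
  translation:
    - [0, 0, 4]
    - [0, 0, 9]
    - [0, 0, 14]
    - [0, 0, 19]
    - [0, 0, 24]
    - [0, 0, 28]
    - [0, 0, 30.5]
    - [0, 0, 32]
    - [0, 0, 33]
    - [0, 0, 33]
  turn: [0, 0, 0, 0, 0, 0, 0, 0, 0, 0]

```text
time_s: 15.85
tcp_pos: [0.545, -0.1259, 0.2985]
orientation: [0.998, -0.061, -0.003, -0.002]
contact_force: [3.1, -0.9, -11.2]
opening: 0.0256
```

Run:
```python
from h import *
o,im,d,W=wshot(); print(o["time_s"],np.round(o["tcp_pos"],4),np.round(o["contact_force"],1),np.round(o["wrist_torque"],2),o["opening"])
b=box(W,d,[.53,-.06,.2],[.62,.16,.3]); 
stat("bar",box(W,d,[.54,.0,.255],[.6,.1,.29])); stat("tab",box(W,d,[.5,-.07,.29],[.62,.03,.34]))
s,ds=r.get_image("side"); Ws=cloud("side",ds); stat("s bar",box(Ws,ds,[.54,.0,.25],[.6,.1,.29])); stat("s tab",box(Ws,ds,[.52,-.07,.29],[.6,.03,.33]))
A=cv2.resize(s[90:250,205:335],(487,600),interpolation=cv2.INTER_CUBIC); C=cv2.resize(im[:,130:390],(313,462)); C=np.vstack([C,np.zeros((138,313,3),np.uint8)])
cv2.imwrite("pics/l.png",np.hstack([A,C])[:,:,::-1])
```

```text
15.85 [ 0.545  -0.1259  0.2985] [  3.1  -0.9 -11.2] [-0.11 -0.76 -0.  ] 0.02562766628385777
bar 394 mean [0.5614 0.0061 0.2711] lo [5.558e-01 4.000e-04 2.675e-01] hi [0.5675 0.012  0.2733] rect [array([0.562, 0.006]), array([0.014, 0.012]), np.float64(83.298)]
tab 1832 mean [ 0.5562 -0.0301  0.3172] lo [ 0.5496 -0.041   0.3106] hi [ 0.5627 -0.0187  0.3194] rect [array([ 0.556, -0.029]), array([0.024, 0.014]), np.float64(83.072)]
s bar 42 mean [0.5653 0.068  0.269 ] lo [0.5554 0.0086 0.265 ] hi [0.574  0.0968 0.2735] rect [array([0.565, 0.05 ]), array([0.101, 0.01 ]), np.float64(83.002)]
s tab 52 mean [ 0.5536 -0.0376  0.3111] lo [ 0.5472 -0.0436  0.2976] hi [ 0.5604 -0.025   0.3187] rect [array([ 0.554, -0.031]), array([0.026, 0.012]), np.float64(75.415)]
```

View pics/l.png

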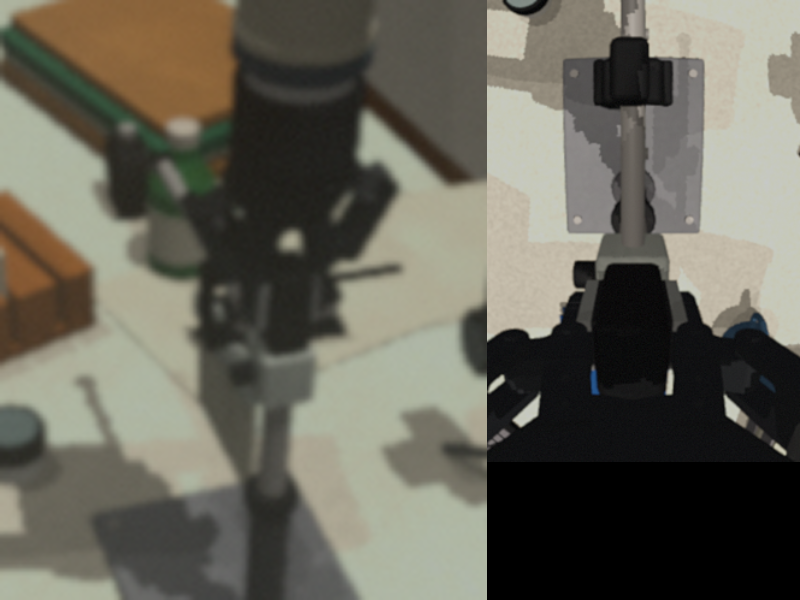

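The mast inner tube is out. The bar top reads 0.271 m (0.191 before) and the tab 0.317 m (0.2377 before), so the lift is about 80 mm. I'll nudge up to confirm the end stop by force.

send_rows:
  translation:
    - [0, 0, 1]
    - [0, 0, 1.5]
    - [0, 0, 1.5]
    - [0, 0, 1.5]
    - [0, 0, 1.5]
    - [0, 0, 1.5]
  turn: [0, 0, 0, 0, 0, 0]

```text
time_s: 16.55
tcp_pos: [0.545, -0.1258, 0.2986]
orientation: [0.998, -0.061, -0.003, -0.002]
contact_force: [8.3, -0.9, -19.5]
opening: 0.0252
```

Run:
```python
from h import *
o,im,d,W=wshot(); print(o["time_s"],np.round(o["contact_force"],1),o["opening"]); stat("tab",box(W,d,[.5,-.07,.29],[.62,.03,.34])); stat("bar",box(W,d,[.54,.0,.255],[.6,.1,.29]))
print(r.hand_in())
```

```text
16.55 [  8.3  -0.9 -19.5] 0.025189744423491454
tab 1834 mean [ 0.5561 -0.0301  0.3173] lo [ 0.5496 -0.041   0.3112] hi [ 0.5627 -0.0187  0.3194] rect [array([ 0.556, -0.029]), array([0.024, 0.014]), np.float64(84.528)]
bar 403 mean [0.5614 0.0061 0.2709] lo [5.558e-01 4.000e-04 2.672e-01] hi [0.5674 0.0119 0.2731] rect [array([0.562, 0.006]), array([0.013, 0.012]), np.float64(83.256)]
the job is handed in; nothing more can be done
None
```

The print is hanging at the mark and I handed in at 16.6 s with the mast at its second stop. The arm is still holding the grip with the button squeezed in.

- **Print:** I took it from the rack's far (+x) slot, hooked it over the outer bar with the picture towards the camera, slid it to the band and let go. In the wrist camera the tab is 98 mm from the mast grip, against a nominal 100 mm. It is also about 149 mm from the bar's end ball, against 148 mm. The band no longer shows, so it lies under the 22 mm hook.
- **Mast:** The bar and tab both rose about 80 mm. A further nudge of 1.5 mm gave no movement, while the downward force rose from 11 to 19.5 N, so it is at the end stop.
- **Button:** The jaws stand at about 25 mm on the 26 mm grip, so the button is fully in.

Some readings did not agree:
- The side camera put the mark up to 3 mm from where the top and wrist cameras had it. I used the top and wrist value.
- The tab grasp was about 5 mm off centre along y. I allowed for that when placing the print.
- At hand-in the grip was also pressing sideways with about 8 N, probably because the jaws were slightly off centre on the grip.

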